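# Open the plate cabinet and put a lapping plate away

### The job

Take the small plywood cabinet's door by its handle and swing it wide open, at least square to the cabinet front. Then slide the round lapping plate that lies on the table, disc first and level, into the empty upper slot until it is fully home against the back, its lug towards the front, and let go of it. Leave the door open and the other things on the table undisturbed.

Things in the scene. Friction and masses are not known exactly. Their poses are not given: they have to be found in the camera images.
- cabinet: Fixed plywood cabinet on levelling feet (height varies), 150 wide, 138 tall without feet. Frame: x into it, y left, z up; x 0 at the top board's front edge, y 0 mid, z 0 under its floor. Side walls 8 thick from x -10, inner faces y +-67; top board z 130 to 138; back wall's inner face x 161. Two level slots one above the other; the lower holds a plate (stays), the upper is empty.
- upper_slot (a point): Middle of the upper slot's mouth: cabinet x 0, y 0, z 80, level with the runner tops; cabinet's axes. A slot is two runners, from the side walls in to y +-48 (x -8 to 161), with guides 16 mm above them; the middle is open for the lug. Home, the plate's origin is 101 inward (+x) of this point at its height, the lug's end 4 in front of it. Lower slot 50 lower.
- door (a joint): Door angle, rad: 0 closed, grows as it opens towards the robot and the robot's right; 1.57 is square, stop at 2.0. May start ajar. Friction 0.2 N m, stays where left, no latch. Door 158 wide, 14 thick, cabinet z -5 to 138; closed, its outer face is at cabinet x -26.
- door_hinge (a point): Point on the upright hinge line at the cabinet's right front edge, at the handle's grip height (cabinet x -26, y -79, z 122). Does not move with the door.
- handle_grip (a point): Place to pinch, from above, the steel bar handle on the door's outer face near its free edge: on the axis of its upright round bar (10 thick, cabinet z 60 to 145 with a free top end; two arms to the door at z 60 and 86), at z 122, 16 below the door's top; 38 off the door's outer face and 141 along the door from the hinge line (closed: cabinet x -64, y 62). Turns with the door.
- plate: Lapping plate to be put away, flat on the table: steel disc 120 across, 5 thick, with a flat tongue (14 wide, 5 thick) and at its end an upright dark wooden lug 10 thick (y), 26 long (x -79 to -105), top 40 above the disc's underside. 130 to 240 g. Origin: centre of the disc's underside; tongue runs to -x; z up.
- plate_lug (a point): Middle of the lapping plate's lug, the place to grip it across its 10 mm thickness (along the plate's y): plate x -92, y 0, z 28.
- sanding_block: Bystander: grey sanding block, 105x62x30 mm; loose, origin under its middle. Not to be disturbed.
- tape_measure: Bystander: yellow pocket tape measure, 82x62x34 mm; loose, origin under its middle. Not to be disturbed.
- pliers: Bystander: blue-handled pliers lying flat, 172x66x11 mm; loose, origin under its middle. Not to be disturbed.
- awl: Bystander: short wooden-handled awl lying down, 84x25x25 mm; loose, origin under its middle. Not to be disturbed.
- torch: Bystander: yellow and black torch standing on end, 52 across, 138 tall, mm; loose, origin under its middle. Not to be disturbed.
- ear_defenders: Bystander: black ear defenders, 224x214x93 mm; fixed, origin under its middle. Not to be disturbed.

How it is judged:
On the way, in this order (a step that is already met when the one before it is completed fails the run):
1. the door is drawn open by its handle (fingers on the handle with the door past 0.4 rad) (value of joint door above 0.4 rad and (contact force between the fingers and door_c2 above 0.2 N or contact force between the fingers and door_c3 above 0.2 N or contact force between the fingers and door_c4 above 0.2 N)).
2. the door stands wide open (past 1.45 rad) (value of joint door above 1.45 rad), for 0.2 s.
3. the lapping plate is fully home in the upper slot (x of plate in the frame of cabinet above 0.094 m and y of plate in the frame of cabinet between -0.012 and 0.012 m and z of plate in the frame of cabinet between 0.075 and 0.092 m and x of plate_lug in the frame of cabinet below 0.03 m and angle between plate's own z axis and vertical below 0.1 rad), for 0.2 s.
At the end, for the whole second after the job is handed in: Door open past 1.45 rad; the lapping plate level (under 0.1 rad) on the upper runners, within 12 mm of the middle, its disc within 7 mm of the back wall, lug at the front, at rest and released (all of step 3 and value of joint door above 1.45 rad and linear speed of plate below 0.01 m/s and contact force between the fingers and plate below 0.1 N); the robot touches nothing.
It fails at once if a bystander is moved by more than 30 mm (distance of any of sanding_block, tape_measure, pliers, awl, torch from where it was at the start of the episode above 0.03 m).
It also fails if it takes over 61 s, if anything falls off the work surface, if the arm or the gripper's body presses on something with over 40 N, if the wrist force passes 120 N, or if a joint passes its speed limit or range.

### The arm

A 6-joint arm with a two-finger parallel gripper is mounted at the origin on a cart in front of the work surface, level with it; the furniture and walls round the work are solid. World frame = base frame: x ahead of the robot, y to its left, z up, the work surface at z = 0. Lengths are in m, angles in rad, forces in N, time in s.
With the tool pointing down it reaches from about 0.425 to 0.95 m from the base axis. Payload 3.5 kg.
Tool frame: the origin (TCP) lies at the very end of the fingers, on their centre line; the grasp point (between the pads) lies 19 mm behind it; z points along the fingers, y is the line along which they close (so a half turn about z gives the same grasp; the last joint's range is limited). The gripper opens to 85 mm and grips with 20 to 120 N. Pads are 22 mm wide; open, the fingers measure 114 mm over their backs; the gripper's body (76 mm by 85 mm) begins 54 mm behind the grasp point. The pads swing forward as they close: fully open they stand 13 mm farther back than shut.
Start: joints at [1.101, 0.286, 1.577, -0, 1.279, -0.15], TCP at [0.212, 0.641, 0.231] pointing down, gripper open.
Joint ranges: [-2.77, 2.77], [-0.9, 2.22], [0.21, 2.48], [-1.53, 4.67], [0.24, 2.81], [-2.84, 2.84]. Speed limits (rad/s): [2.79, 2.79, 3.14, 3.14, 3.14, 3.14].

### API

Orientations are given as a unit quaternion [x, y, z, w].
In Python, from plant import ctrl gives the robot as it stands.
- The arm moves only by the shell command python3 inch.py 'ROWS' [FORCE]. ROWS is a JSON object whose key "moves" holds a list of rows, 1 to 10 of them, each of 7 numbers: dx, dy, dz in units of 100 mm, then a rotation vector rx, ry, rz in units of 0.05 rad, then the opening from 0.0 (shut) to 1.0 (fully open); each row is the pose to reach, as a shift and turn from the pose commanded when the command began, along the tool's axes at that moment; what a row does not reach only later rows make up. A row lasts 1/8 s, in which the tool goes at most 0.0625 m and 0.188 rad, less where a joint would pass 70% of its speed; a pose out of reach is approached as far as the arm can. The fingers move at their own pace and stop on an object; FORCE is the grip in N (left out, the last holds). Time passes only in rows, so rows that do not move let the fingers close. It prints the time, the measured TCP pose, the force, the opening and the grip force at its end. Input that does not fit is refused with a message, and nothing moves.
- ctrl.get_state(): the state, without advancing time (a new reading comes with each control period).
- ctrl.read_camera(name): name is "scene" or "side" or "wrist"; returns a dict with "pixels" (384x512x3 uint8, red, green, blue), "camera_matrix" (3x3 intrinsics, pixels), "xyz" and "orientation" of the camera in the world. Camera axes: x right, y down, z forward; pixel columns grow to the right and rows downward; lengths in m; the calibration is good to about 2 mm. A picture is of the moment at which its call begins. There is no depth.
- ctrl.sign_off(): hands the job in; it is judged then, once.
The state is a dict: "time": time; "qpos": joint angles; "dq": joint speeds; "joint_efforts": joint torques, N m; "eef_pos": TCP position; "tcp_rot": TCP orientation; "contact_force": force on the tool from outside, world axes, zero at the start; "wrist_torque": the same for the moment, N m; "opening": opening from 0.0 (shut) to 1.0 (fully open); "finger_force": force on a finger pad.
Only numpy, scipy, OpenCV 4.12 (cv2) and the standard library are available. Lean on these libraries where they do the work, as an engineer would, in place of code of your own. Each camera call takes 0.05 s, during which the arm holds its last target. There are 200 camera calls.

## Working session

There is one attempt and no reset: what is moved stays moved. The work goes in short steps, Python scripts to look and compute and a shell command to move; the robot and the scene stay as the last step left them, time stands still between calls to the robot, and variables do not carry over. Pictures are saved under pics/ and viewed, at most 10 in all, crops included, and the job is handed in when it is done.

```bash
ls; mkdir -p pics
python3 - <<'E'
from plant import ctrl
import cv2,json
for n in ("scene","side"):
    c=ctrl.read_camera(n); cv2.imwrite(f"pics/{n}0.png",cv2.cvtColor(c["pixels"],cv2.COLOR_RGB2BGR))
    print(n,c["camera_matrix"],c["xyz"],c["orientation"])
print(ctrl.get_state())
E
```

```text
inch.py
pics
plant.py
scene [[402.59022389   0.         259.03397942]
 [  0.         402.59022389 187.57167191]
 [  0.           0.           1.        ]] [-0.29854681  0.92133289  1.21672555] [-0.37396207  0.84686084 -0.34472778  0.15537647]
side [[371.24127254   0.         257.88208851]
 [  0.         371.24127254 190.19294472]
 [  0.           0.           1.        ]] [ 0.51731359 -0.73656249  0.88463281] [ 0.90276073  0.00779332 -0.00734725 -0.4300097 ]
{'time': 0.1, 'qpos': array([ 1.10098832e+00,  2.87146581e-01,  1.57802897e+00, -8.99041039e-07,
        1.27856305e+00, -1.49989533e-01]), 'dq': array([ 1.17276790e-03, -9.19658572e-04, -3.52123710e-03,  1.60192519e-04,
       -5.91841295e-05, -5.82934067e-04]), 'joint_efforts': array([ 1.21856774e-03, -4.07297587e+01, -2.93698364e+01, -1.49353618e-04,
        3.43842716e-03,  4.61026417e-07]), 'eef_pos': array([0.21191415, 0.6402573 , 0.23004001]), 'tcp_rot': array([ 1.59228383e-01,  9.87241192e-01, -1.02199270e-03, -3.26806457e-04]), 'contact_force': array([0.00655192, 0.61846578, 0.26660363]), 'wrist_torque': array([-0.0270809 ,  0.0039014 , -0.01925939]), 'finger_force': 0.0, 'opening': 0.9979659126504429}
```
View pics/scene0.png

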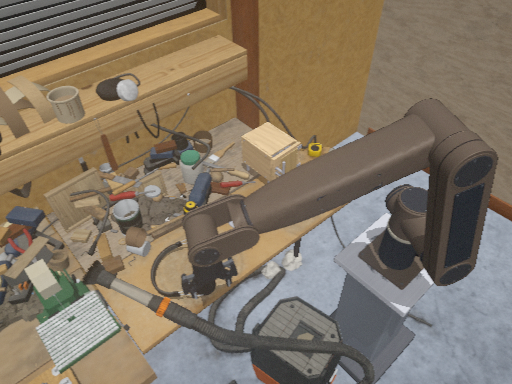

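View pics/side0.png

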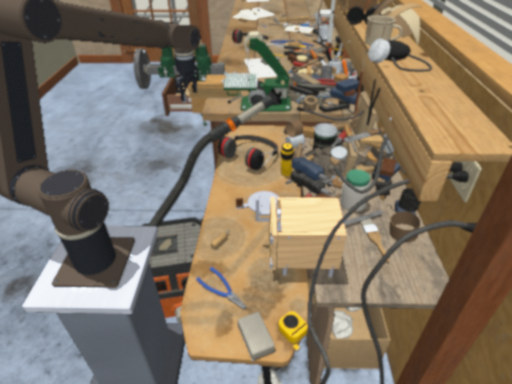

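The side view shows the cabinet at about (307,232), its handle at about (271,235), the plate at (262,205) with its lug at (241,203), the torch at (287,160), and the pliers, block and tape at the bottom. In the scene view the arm hides this part of the table. I'll enlarge both.

Run:
```python
import cv2,numpy as np
a=cv2.imread("pics/side0.png")[130:310,195:365]; a=cv2.resize(a,None,fx=3.3,fy=3.3,interpolation=cv2.INTER_CUBIC)
cv2.imwrite("pics/c1.png",a)
b=cv2.imread("pics/scene0.png")[110:230,160:340]; b=cv2.resize(b,None,fx=4.4,fy=4.4,interpolation=cv2.INTER_CUBIC)
cv2.imwrite("pics/c2.png",b)
```

View pics/c1.png

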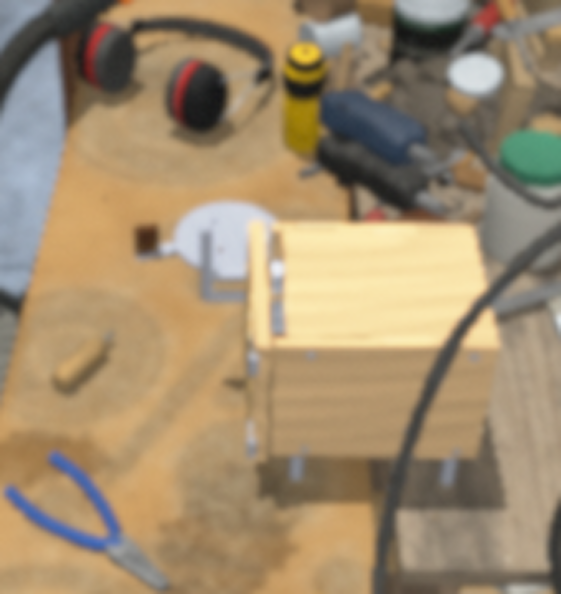

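View pics/c2.png

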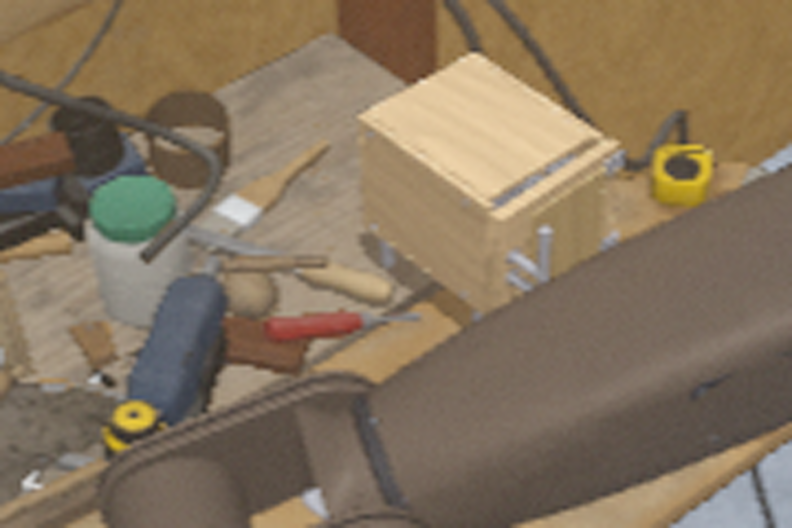

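The enlarged side view shows the plate with its lug to the left at crop pixel (147,240), the handle's bar top at (206,233), and the top board corners at (495,347), (472,222), (272,222) and (272,348). In the scene crop the handle top is at (545,230), and the top board corners are at (360,117), (474,54), (490,205) and (600,140).

```bash
cat > h.py <<'E'
import numpy as np
from scipy.spatial.transform import Rotation as R
CAM={"scene":(402.59,259.034,187.572,[-0.29854681,0.92133289,1.21672555],[-0.37396207,0.84686084,-0.34472778,0.15537647]),
"side":(371.241,257.882,190.193,[0.51731359,-0.73656249,0.88463281],[0.90276073,0.00779332,-0.00734725,-0.4300097])}
def ray(c,p):
    f,cx,cy,o,q=CAM[c] if isinstance(c,str) else c
    d=R.from_quat(q).apply([(p[0]-cx)/f,(p[1]-cy)/f,1]); return np.array(o),d/np.linalg.norm(d)
def plane(c,p,z):
    o,d=ray(c,p); return o+d*(z-o[2])/d[2]
def tri(obs):
    A=np.zeros((3,3));b=np.zeros(3);L=[ray(*x) for x in obs]
    for o,d in L:
        M=np.eye(3)-np.outer(d,d);A+=M;b+=M@o
    p=np.linalg.solve(A,b); return p,[round(1e3*np.linalg.norm(np.cross(p-o,d)),1) for o,d in L]
def proj(c,P):
    f,cx,cy,o,q=CAM[c] if isinstance(c,str) else c
    v=R.from_quat(q).inv().apply(np.array(P)-o); return np.array([cx+f*v[0]/v[2],cy+f*v[1]/v[2]])
E
python3 - <<'E'
from h import *
s=lambda x,y:("side",(195+x/3.3-.35,130+y/3.3-.35)); c=lambda x,y:("scene",(160+x/4.4-.4,110+y/4.4-.4))
np.set_printoptions(precision=4,suppress=True)
for n,a,b in [("handle top",s(206,233),c(545,230)),("bar bottom",s(206,297),c(545,279)),("BL",s(472,222),c(360,117)),("BR",s(495,347),c(474,54)),("FL",s(272,222),c(490,203)),("FR",s(272,348),c(600,137)),("doorFreeOuter",s(249,222),c(497,218)),("doorHingeOuter",s(248,348),c(622,145)),("torch",s(305,50),c(133,412))]:
    print(n,*tri([a,b]))
for n,p in [("lugtop",(147,227)),("disc left",(174,240)),("disc top",(225,201)),("disc bottom",(225,279))]: print(n,plane(*s(*p),.04 if n=="lugtop" else .005))
E
```

```text
handle top [0.4941 0.0823 0.1827] [np.float64(0.6), np.float64(0.6)]
bar bottom [0.4961 0.0737 0.1152] [np.float64(3.2), np.float64(3.2)]
BL [0.7273 0.098  0.1825] [np.float64(2.3), np.float64(2.3)]
BR [ 0.7265 -0.0499  0.1793] [np.float64(0.4), np.float64(0.4)]
FL [0.5517 0.0948 0.1849] [np.float64(0.3), np.float64(0.3)]
FR [ 0.5521 -0.0499  0.1776] [np.float64(3.3), np.float64(3.3)]
doorFreeOuter [0.5334 0.101  0.1811] [np.float64(2.1), np.float64(2.1)]
doorHingeOuter [ 0.5309 -0.0542  0.1801] [np.float64(1.0), np.float64(1.0)]
torch [0.5978 0.4533 0.1393] [np.float64(0.2), np.float64(0.2)]
lugtop [0.4258 0.2572 0.04  ]
disc left [0.4529 0.2768 0.005 ]
disc top [0.5081 0.3452 0.005 ]
disc bottom [0.5094 0.2148 0.005 ]
```

```bash
cat >> h.py <<'E'
import sys
def go(*targets,yaw=None):
    "targets world xyz -> shifts in tool axes; yaw = wanted world angle of tool y, rad (mod pi)"
    from plant import ctrl
    s=ctrl.get_state(); T=R.from_quat(s["tcp_rot"]); p=s["eef_pos"]
    y=T.as_matrix()[:,1]; a=np.arctan2(y[1],y[0])
    print("t",round(s["time"],2),"p",np.round(p,4),"yaw",round(a,3),"tilt",np.round(T.as_matrix()[:,2],3),"F",np.round(s["contact_force"],1),"open",round(s["opening"],3),"q6",round(s["qpos"][5],2))
    for t in targets: print(np.round(T.inv().apply(np.array(t)-p),4))
    if yaw is not None: print("rz",round(-((yaw-a+np.pi/2)%np.pi-np.pi/2),3))
E
python3 -c "
from h import *
go([.494,.0835,.235],[.494,.0835,.146],yaw=np.pi/2)"
```

```text
t 0.1 p [0.2119 0.6403 0.23  ] yaw 1.251 tilt [-0.001 -0.002 -1.   ] F [0.  0.6 0.3] open 0.998 q6 -0.15
[-0.4428 -0.4398 -0.0042]
[-0.4429 -0.4397  0.0848]
rz -0.32
```

The rows are not in the units I measure in: shifts go in units of 100 mm and turns go in units of 0.05 rad. I convert before sending: -0.443 m is -4.43, -0.44 m is -4.4, -0.32 rad is -6.4.

```bash
python3 inch.py '{"moves": [[-4.43, -4.4, -0.04, 0, 0, -6.4, 0.5], [-4.43, -4.4, -0.04, 0, 0, -6.4, 0.5], [-4.43, -4.4, -0.04, 0, 0, -6.4, 0.5], [-4.43, -4.4, -0.04, 0, 0, -6.4, 0.5], [-4.43, -4.4, -0.04, 0, 0, -6.4, 0.5], [-4.43, -4.4, -0.04, 0, 0, -6.4, 0.5], [-4.43, -4.4, -0.04, 0, 0, -6.4, 0.5], [-4.43, -4.4, -0.04, 0, 0, -6.4, 0.5], [-4.43, -4.4, -0.04, 0, 0, -6.4, 0.5], [-4.43, -4.4, -0.04, 0, 0, -6.4, 0.5]]}' 40
python3 -c "
from h import *
from plant import ctrl
import cv2
go([.494,.0835,.235],[.494,.0835,.146],yaw=np.pi/2)
ims=[]
for n in ('scene','wrist'):
    c=ctrl.read_camera(n); ims.append(c['pixels'][:,:,::-1])
    cv2.imwrite(f'pics/{n}1.png',c['pixels'][:,:,::-1])
print(c['camera_matrix'],c['xyz'],c['orientation'])
cv2.imwrite('pics/m1.png',cv2.resize(np.hstack(ims),(800,300)))
"
```

```text
time: 1.35
eef_pos: [0.4947, 0.0819, 0.2351]
tcp_rot: [0.0, 1.0, 0.0, -0.0]
contact_force: [1.1, 0.8, -0.4]
opening: 0.503
finger_force: 0.0
t 1.35 p [0.4947 0.0819 0.2351] yaw 1.571 tilt [-0.  0. -1.] F [ 1.1  0.8 -0.4] open 0.503 q6 -1.61
[0.0007 0.0016 0.0001]
[0.0007 0.0016 0.0891]
rz -0.0
[[296.99065912   0.         252.49708379]
 [  0.         296.99065912 191.86646005]
 [  0.           0.           1.        ]] [0.42969865 0.0765077  0.37810963] [0.70198221 0.69916633 0.09408967 0.09764506]
```

View pics/m1.png

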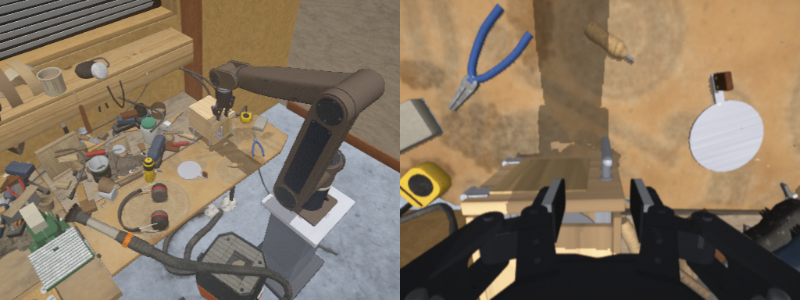

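The composite shows the plate unobstructed in both views: scene (189,170), and wrist (727,135) with its lug at (722,82). The handle's bar top, at about (606,140), lies between the fingers. I'll measure the plate and check the handle.

Run:
```python
from h import *
import cv2
CAM["wrist"]=(296.99,252.497,191.866,[0.42969865,0.0765077,0.37810963],[0.70198221,0.69916633,0.09408967,0.09764506])
np.set_printoptions(precision=4,suppress=True)
print("handle top",plane("wrist",(262.5,176),.188), "predict px",proj("wrist",[.494,.0835,.188]),proj("wrist",[.494,.0835,.129]))
for n,roi in (("wrist",(340,110,490,240)),("scene",(215,190,275,245))):
    im=cv2.imread(f"pics/{n}1.png"); x0,y0,x1,y1=roi; s=im[y0:y1,x0:x1]
    hsv=cv2.cvtColor(s,cv2.COLOR_BGR2HSV)
    m=((s[...,0].astype(int)>s[...,2].astype(int)-5)&(hsv[...,2]>120)).astype(np.uint8)
    m=cv2.morphologyEx(m,cv2.MORPH_OPEN,cv2.getStructuringElement(2,(11,11) if n=="wrist" else (7,7)))
    c=max(cv2.findContours(m,0,1)[0],key=cv2.contourArea)[:,0]+[x0,y0]
    P=np.array([plane(n,p,.005)[:2] for p in c]); (cc,r)=cv2.minEnclosingCircle(P.astype(np.float32))
    A=np.c_[2*P,np.ones(len(P))]; q=np.linalg.lstsq(A,(P**2).sum(1),rcond=None)[0]
    print(n,"disc",q[:2],"r",np.sqrt(q[2]+q[0]**2+q[1]**2),cc,r)
    d=((hsv[...,2]<95)&(s[...,2]>s[...,0])).astype(np.uint8)
    k,l,st,ce=cv2.connectedComponentsWithStats(d)
    for i in range(1,k):
        if st[i,4]>8: print(" dark",st[i],ce[i]+[x0,y0],plane(n,ce[i]+[x0,y0],.03))
s=cv2.imread("pics/wrist1.png")[110:240,340:490]
cv2.imwrite("pics/c3.png",cv2.resize(np.hstack([s[:110],cv2.imread("pics/wrist1.png")[140:250,200:340]]),None,fx=2.7,fy=2.7,interpolation=cv2.INTER_CUBIC))
```

```text
handle top [0.472 0.082 0.188] predict px [264.5544 207.9337] [262.1927 186.079 ]
wrist disc [0.5099 0.2844] r 0.059849177622872174 (0.503713846206665, 0.2834983170032501) 0.06803829222917557
 dark [63  0 17  6 93] [410.8602 112.4194] [0.4342 0.2539 0.03  ]
 dark [147 125   3   5  13] [488.1538 236.7692] [0.5868 0.3725 0.03  ]
scene disc [0.5109 0.2861] r 0.05689958949496682 (0.5102944374084473, 0.28620728850364685) 0.059473320841789246
```

View pics/c3.png

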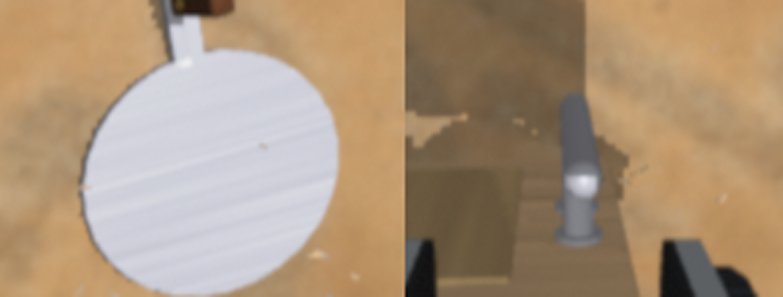

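The enlarged view puts the bar top at wrist (265.5,207), within a pixel of the predicted position. The disc centre is at (0.510,0.285), radius 0.060, which checks out. Now I'll grasp the handle.

```bash
python3 inch.py '{"moves": [[0, 0.02, 0.45, 0, 0, 0, 0.5], [0, 0.02, 0.89, 0, 0, 0, 0.5], [0, 0.02, 0.89, 0, 0, 0, 0], [0, 0.02, 0.89, 0, 0, 0, 0], [0, 0.02, 0.89, 0, 0, 0, 0], [0, 0.02, 0.89, 0, 0, 0, 0]]}' 40
python3 - <<'E'
from h import *
H=np.array([.532,-.0555,.146])
P=[]
for t in (.0,.15,.3,.45,.6): c,s=np.cos(t),np.sin(t); P.append(H+[-.038*c-.141*s,-.038*s+.141*c,0])
go(*P)
E
```

```text
time: 2.2
eef_pos: [0.4949, 0.0847, 0.1469]
tcp_rot: [-0.001, 1.0, -0.002, 0.001]
contact_force: [2.4, -4.4, -8.5]
opening: 0.109
finger_force: 38.8
t 2.2 p [0.4949 0.0847 0.1469] yaw 1.572 tilt [ 0.002 -0.003 -1.   ] F [ 2.4 -4.4 -8.5] open 0.109 q6 -1.6
[0.0009 0.0008 0.0009]
[ 0.0215 -0.0065  0.0009]
[ 0.0409 -0.0167  0.0009]
[ 0.0584 -0.0297  0.0009]
[ 0.0739 -0.0452  0.0009]
```

```bash
python3 inch.py '{"moves": [[0.11, -0.02, 0, 0, 0, 0, 0], [0.21, -0.06, 0, 0, 0, 0, 0], [0.31, -0.11, 0, 0, 0, 0, 0], [0.41, -0.17, 0, 0, 0, 0, 0], [0.5, -0.23, 0, 0, 0, 0, 0], [0.58, -0.3, 0, 0, 0, 0, 0], [0.66, -0.37, 0, 0, 0, 0, 0], [0.73, -0.45, 0, 0, 0, 0, 0], [0.73, -0.45, 0, 0, 0, 0, 0]]}' 40
python3 - <<'E'
from h import *
go([.421,.0395,.146])
E
```

```text
time: 3.32
eef_pos: [0.4218, 0.0398, 0.1471]
tcp_rot: [-0.0, 1.0, -0.001, 0.001]
contact_force: [2.4, -3.9, -9.3]
opening: 0.103
finger_force: 39.8
t 3.33 p [0.4218 0.0398 0.1471] yaw 1.571 tilt [ 0.003 -0.003 -1.   ] F [ 2.4 -3.9 -9.3] open 0.103 q6 -1.71
[ 0.0008 -0.0003  0.0011]
```

```bash
python3 inch.py '{"moves": [[0, 0, 0, 0, 0, 0, 0.4], [0, 0, 0, 0, 0, 0, 0.4], [0, 0, -0.45, 0, 0, 0, 0.4], [0, 0, -0.9, 0, 0, 0, 0.4], [-0.36, 0.2, -0.9, 0, 0, 0, 0], [-0.74, 0.41, -0.9, 0, 0, 0, 0], [-0.74, 0.41, -0.9, 0, 0, 0, 0]]}' 40
python3 - <<'E'
from h import *
from plant import ctrl
import cv2
go([.494,.081,.14])
c=ctrl.read_camera("side");d=ctrl.read_camera("wrist")
cv2.imwrite("pics/m2.png",cv2.resize(np.hstack([c["pixels"][110:310,160:400],d["pixels"][80:280,170:410]])[:,:,::-1],None,fx=1.66,fy=1.66,interpolation=cv2.INTER_CUBIC))
E
```

```text
time: 4.2
eef_pos: [0.4973, 0.0831, 0.2374]
tcp_rot: [-0.001, 1.0, 0.0, 0.001]
contact_force: [-0.5, 0.6, 0.5]
opening: -0.0
finger_force: 0.0
t 4.2 p [0.4973 0.0831 0.2374] yaw 1.573 tilt [ 0.001  0.    -1.   ] F [-0.5  0.6  0.5] open -0.0 q6 -1.61
[ 0.0035 -0.0021  0.0974]
```

View pics/m2.png

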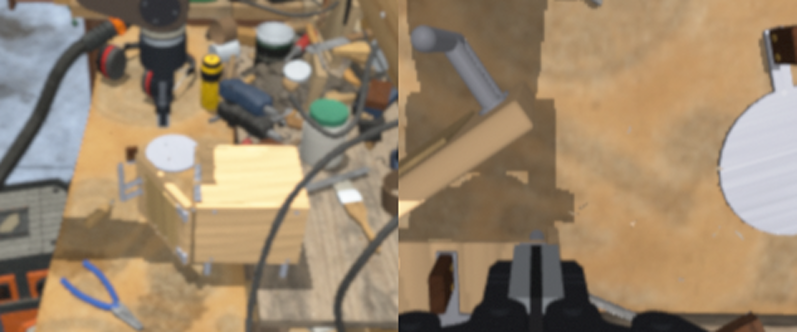

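The picture shows the door about 0.6 rad open at left, with the closed fingertips clear behind its free edge. Next I'll go down and push from the inside.

```bash
python3 inch.py '{"moves": [[0, -0.02, 0.5, 0, 0, 0, 0], [0, -0.02, 0.97, 0, 0, 0, 0], [0, -0.02, 0.97, 0, 0, 0, 0]]}'
python3 - <<'E'
from h import *
H=np.array([.532,-.0555,.14])
P=[]
for t,r in ((.6,.125),(.8,.12),(1.0,.115),(1.2,.11),(1.4,.105),(1.6,.1),(1.75,.095),(1.9,.09),(1.95,.09)): c,s=np.cos(t),np.sin(t); P.append(H+[-r*s+.03*c,r*c+.03*s,0])
print(np.round(P,3)); go(*P)
E
```

```text
time: 4.68
eef_pos: [0.4918, 0.0796, 0.1361]
tcp_rot: [0.0, 1.0, 0.0, -0.004]
contact_force: [0.2, 0.2, -0.2]
opening: -0.003
finger_force: 0.0
[[ 0.486  0.065  0.14 ]
 [ 0.467  0.05   0.14 ]
 [ 0.451  0.032  0.14 ]
 [ 0.44   0.012  0.14 ]
 [ 0.434 -0.008  0.14 ]
 [ 0.431 -0.028  0.14 ]
 [ 0.433 -0.043  0.14 ]
 [ 0.437 -0.056  0.14 ]
 [ 0.437 -0.061  0.14 ]]
t 4.67 p [0.4918 0.0796 0.1361] yaw 1.57 tilt [-0.008  0.    -1.   ] F [ 0.2  0.2 -0.2] open -0.003 q6 -1.61
[ 0.0057 -0.015  -0.0039]
[ 0.025  -0.03   -0.0037]
[ 0.0404 -0.0478 -0.0036]
[ 0.0515 -0.0673 -0.0035]
[ 0.0582 -0.0878 -0.0034]
[ 0.0606 -0.1081 -0.0034]
[ 0.0586 -0.1226 -0.0034]
[ 0.0547 -0.1359 -0.0035]
[ 0.0545 -0.1406 -0.0035]
```

In the tool's units: -0.141 m is -1.41, -0.136 m is -1.36.

```bash
python3 inch.py '{"moves": [[0.08, -0.17, -0.02, 0, 0, 0, 0], [0.27, -0.3, -0.02, 0, 0, 0, 0], [0.43, -0.48, -0.02, 0, 0, 0, 0], [0.54, -0.67, -0.02, 0, 0, 0, 0], [0.61, -0.88, -0.02, 0, 0, 0, 0], [0.63, -1.08, -0.02, 0, 0, 0, 0], [0.61, -1.23, -0.02, 0, 0, 0, 0], [0.57, -1.36, -0.02, 0, 0, 0, 0], [0.57, -1.41, -0.02, 0, 0, 0, 0], [0.57, -1.36, -0.02, 0, 0, 0, 0]]}'
python3 - <<'E'
from h import *
from plant import ctrl
import cv2
go([.437,-.05,.24])
E
```

```text
time: 5.92
eef_pos: [0.4395, -0.0573, 0.1434]
tcp_rot: [0.001, 1.0, -0.001, 0.002]
contact_force: [1.0, 0.2, -0.9]
opening: -0.001
finger_force: 0.0
t 5.92 p [ 0.4395 -0.0573  0.1434] yaw 1.569 tilt [ 0.005 -0.002 -1.   ] F [ 1.   0.2 -0.9] open -0.001 q6 -1.93
[ 0.0021  0.0071 -0.0967]
```

In the tool's units: 0.17 m is 1.7, 0.313 m is 3.13, -0.32 rad is -6.4.

```bash
python3 inch.py '{"moves": [[0, 0.2, -0.4, 0, 0, 0, 0], [-0.1, 0.5, -0.9, 0, 0, 0, 0.3], [-0.1, 1.1, -0.9, 0, 0, 0, 0.6], [-0.1, 1.7, -0.8, 0, 0, -2, 0.6], [-0.05, 2.3, -0.6, 0, 0, -4.4, 0.6], [0, 2.8, -0.3, 0, 0, -6.4, 0.6], [0.05, 3.13, 0, 0, 0, -6.4, 0.6], [0.05, 3.13, 0, 0, 0, -6.4, 0.6], [0.05, 3.13, 0, 0, 0, -6.4, 0.6]]}'
python3 - <<'E'
from h import *
from plant import ctrl
import cv2
go([.423,.256,.14])
ims=[]
for n in ("side","wrist"):
    c=ctrl.read_camera(n); cv2.imwrite(f"pics/{n}3.png",c["pixels"][:,:,::-1]);ims.append(c["pixels"][:,:,::-1])
print(c["xyz"],c["orientation"])
cv2.imwrite("pics/m3.png",np.hstack([cv2.resize(ims[0][110:310,160:400],(400,333)),cv2.resize(ims[1],(400,300))[:, :] if 0 else cv2.copyMakeBorder(cv2.resize(ims[1],(400,300)),0,33,0,0,0)]))
E
```

```text
time: 7.05
eef_pos: [0.4339, 0.257, 0.1424]
tcp_rot: [-0.16, 0.987, -0.0, 0.001]
contact_force: [-0.2, -0.3, 0.8]
opening: 0.595
finger_force: 0.0
t 7.05 p [0.4339 0.257  0.1424] yaw 1.892 tilt [ 0.002  0.    -1.   ] F [-0.2 -0.3  0.8] open 0.595 q6 -1.56
[0.0106 0.0024 0.0023]
[0.3697292  0.23503348 0.28556381] [0.579838   0.80331572 0.11037265 0.07930719]
```

View pics/m3.png

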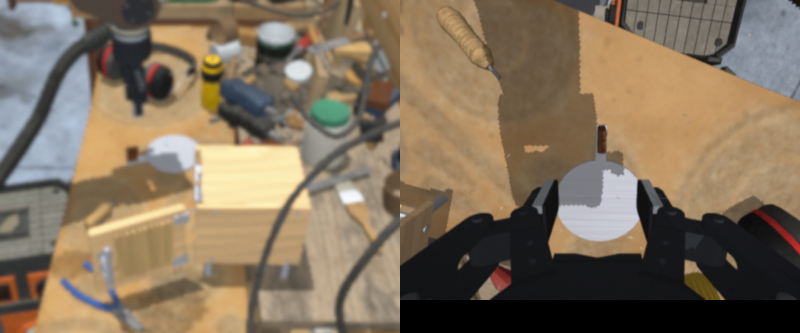

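The door is wide open at (140,245) in the picture's left half. In the wrist view (right half) the lug at (601,138) and disc at (598,200) line up with the tool. I'll measure both.

Run:
```python
from h import *
import cv2
np.set_printoptions(precision=4,suppress=True)
CAM["wrist"]=(296.99,252.497,191.866,[0.3697292,0.23503348,0.28556381],[0.579838,0.80331572,0.11037265,0.07930719])
im=cv2.imread("pics/wrist3.png"); x0,y0,x1,y1=225,130,300,210
s=im[y0:y1,x0:x1].astype(int)
d=((s.max(2)<105)&(s[...,2]>s[...,0]+25)&(s[...,2]>1.6*s[...,0])).astype(np.uint8)
k,l,st,ce=cv2.connectedComponentsWithStats(d)
for i in range(1,k):
    if st[i,4]>15: print(st[i]+[x0,y0,0,0,0],ce[i]+[x0,y0])
cv2.imwrite("pics/c4.png",cv2.resize(im[145:215,220:320],None,fx=7,fy=7,interpolation=cv2.INTER_CUBIC))
```

```text
[253 162  11  33 298] [258.0638 179.0705]
```

View pics/c4.png

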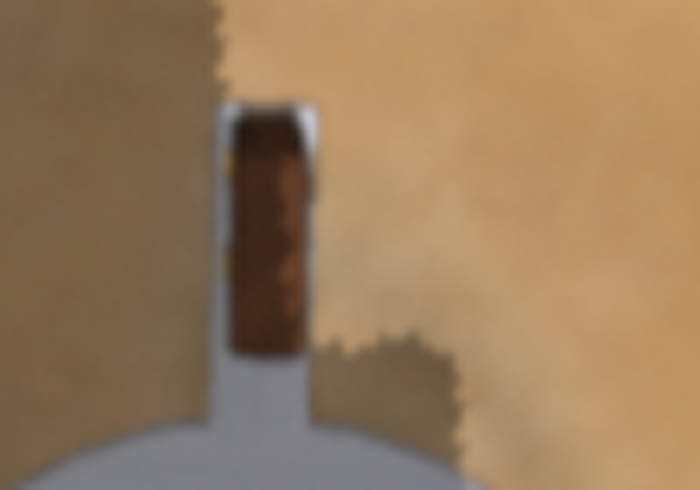

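The crop shows the lug's top face from (269,150) to (267,352), with the tongue running straight down to (260,400).

Run:
```python
from h import *
np.set_printoptions(precision=4,suppress=True)
CAM["wrist"]=(296.99,252.497,191.866,[0.3697292,0.23503348,0.28556381],[0.579838,0.80331572,0.11037265,0.07930719])
f=lambda x,y,z:plane("wrist",(220+x/7-.43,145+y/7-.43),z)
a,b=f(269,150,.04),f(267,352,.04); t=f(260,415,.005); e=f(269,104,.005)
print(a,b,np.linalg.norm(a-b),"tongue",t,"end",e)
c=np.array([.5105,.285]); m=(a+b)[:2]/2
for q in (m,e[:2],t[:2]): print(np.linalg.norm(c-q),np.arctan2(*(c-q)[::-1]))
go([*m,.009],yaw=np.pi/2+np.arctan2(*(c-m)[::-1]))
```

```text
[0.412  0.2541 0.04  ] [0.436  0.2619 0.04  ] 0.025185768267596106 tongue [0.4545 0.2678 0.005 ] end [0.4121 0.2548 0.005 ]
0.09061048617820912 0.30265443847754575
0.10297721357626709 0.2979345278578708
0.05855116843351577 0.29885243379015536
t 7.15 p [0.4345 0.2565 0.143 ] yaw 1.89 tilt [ 0.003  0.001 -1.   ] F [-0.2 -0.6  0.2] open 0.6 q6 -1.56
[0.01   0.0048 0.134 ]
rz 0.017
```

In the tool's units: 0.01 m is 0.1, 0.132 m is 1.32, 0.01 rad is 0.2.

```bash
python3 inch.py '{"moves": [[0.1, 0.05, 0.6, 0, 0, 0.2, 0.6], [0.1, 0.05, 1.1, 0, 0, 0.2, 0.6], [0.1, 0.05, 1.32, 0, 0, 0.2, 0.6], [0.1, 0.05, 1.32, 0, 0, 0.2, 0], [0.1, 0.05, 1.32, 0, 0, 0.2, 0], [0.1, 0.05, 1.32, 0, 0, 0.2, 0], [0.1, 0.05, 1.32, 0, 0, 0.2, 0], [0.1, 0.05, 1.32, 0, 0, 0.2, 0], [0.1, 0.05, 1.32, 0, 0, 0.2, 0]]}' 110
python3 -c "
from h import *
go([.424,.258,.01])"
```

```text
time: 8.28
eef_pos: [0.4244, 0.2588, 0.0116]
tcp_rot: [-0.155, 0.988, 0.0, 0.002]
contact_force: [0.7, -2.3, 7.3]
opening: 0.094
finger_force: 108.4
t 8.28 p [0.4244 0.2588 0.0116] yaw 1.881 tilt [ 0.004  0.001 -1.   ] F [ 0.7 -2.3  7.3] open 0.094 q6 -1.54
[ 0.0007 -0.0006  0.0016]
```

In the tool's units: -0.08 m is -0.8, -0.128 m is -1.28, 1.35 rad is 27.

```bash
python3 inch.py '{"moves": [[0, 0, -0.3, 0, 0, 0, 0], [0, 0, -0.8, 0, 0, 0, 0], [0, 0, -1.28, 0, 0, 3, 0], [0, 0, -1.28, 0, 0, 6.4, 0], [0, 0, -1.28, 0, 0, 10, 0], [0, 0, -1.28, 0, 0, 13.6, 0], [0, 0, -1.28, 0, 0, 17.2, 0], [0, 0, -1.28, 0, 0, 20.8, 0], [0, 0, -1.28, 0, 0, 24, 0], [0, 0, -1.28, 0, 0, 27, 0]]}'
python3 - <<'E'
from h import *
from plant import ctrl
import cv2
c=ctrl.read_camera("side"); d=ctrl.read_camera("wrist")
go([.432,.103,.138],yaw=np.pi/2-1.05)
cv2.imwrite("pics/m5.png",cv2.resize(np.hstack([c["pixels"][110:310,170:390],d["pixels"][80:280,150:370]])[:,:,::-1],None,fx=1.8,fy=1.8,interpolation=cv2.INTER_CUBIC))
print(d["xyz"],d["orientation"])
E
```

```text
time: 9.52
eef_pos: [0.4215, 0.2584, 0.137]
tcp_rot: [0.499, 0.867, -0.0, -0.001]
contact_force: [-0.6, 0.2, -2.9]
opening: 0.094
finger_force: 107.4
t 9.62 p [0.4215 0.2584 0.137 ] yaw 0.531 tilt [-0.001  0.    -1.   ] F [ 0.7 -0.6 -2.9] open 0.096 q6 -0.19
[-0.1393 -0.0697 -0.0011]
rz 0.01
[0.38775099 0.31646013 0.27990846] [0.95728552 0.25641302 0.03393923 0.12924753]
```

View pics/m5.png

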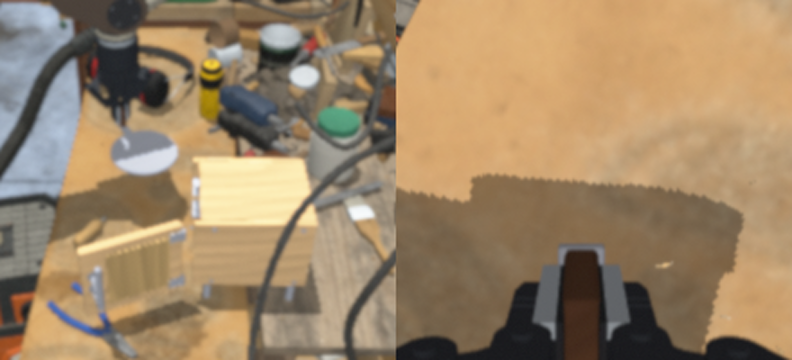

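The plate hangs level in the grip at about (145,152), and the wrist view shows the lug held squarely between the pads. That is my tenth picture, so from here on I measure numerically.

```bash
python3 inch.py '{"moves": [[-0.3, -0.15, 0, 0, 0, 0, 0], [-0.7, -0.35, 0, 0, 0, 0, 0], [-1.1, -0.55, 0, 0, 0, 0, 0], [-1.3, -0.65, 0, 0, 0, 0, 0], [-1.39, -0.7, 0, 0, 0, 0, 0], [-1.39, -0.7, 0, 0, 0, 0, 0]]}'
cat > disc.py <<'E'
from h import *
from plant import ctrl
import cv2
def disc(name,C,z,save=None):
    "fit the top rim of the disc expected near C, rays on plane z"
    c=ctrl.read_camera(name); K=c["camera_matrix"]; CAM["x"]=(K[0,0],K[0,2],K[1,2],c["xyz"],c["orientation"])
    s=c["pixels"].astype(int); m=((s.max(2)-s.min(2)<32)&(s.max(2)>95)).astype(np.uint8)
    ok=np.zeros_like(m); ring=np.array([proj("x",[C[0]+.075*np.cos(a),C[1]+.075*np.sin(a),z]) for a in np.linspace(0,6.28,60)]).astype(np.int32)
    cv2.fillPoly(ok,[ring],1); m&=ok; m=cv2.morphologyEx(m,cv2.MORPH_OPEN,np.ones((5,5),np.uint8))
    n,l,st,ce=cv2.connectedComponentsWithStats(m); i=1+np.argmax(st[1:,4]); c=max(cv2.findContours((l==i).astype(np.uint8),0,1)[0],key=len)
    (ex,ey),ax,an=cv2.fitEllipse(c); e2=cv2.fitEllipse(ring)
    print(name,"area",st[i,4],"ellipse",np.round((ex,ey,*ax,an),1),"pred centre",np.round(proj("x",[*C,z]),1),"pred axes",np.round(np.array(e2[1])*.06/.075,1),round(e2[2],1),"on plane",np.round(plane("x",(ex,ey),z),4))
E
python3 - <<'E'
from disc import *
go([.432,.103,.138],yaw=np.pi/2-1.05)
s=ctrl.get_state(); T=R.from_quat(s["tcp_rot"]).as_matrix(); p=s["eef_pos"]
C=(p-T[:,0]*.092)[:2]; print("C",C)
for n in ("side","scene"): disc(n,C,p[2]-.0116+.005)
E
```

```text
time: 10.38
eef_pos: [0.4322, 0.1031, 0.1373]
tcp_rot: [0.497, 0.868, 0.0, -0.0]
contact_force: [0.4, 0.7, -1.9]
opening: 0.094
finger_force: 107.6
t 10.38 p [0.4322 0.1031 0.1373] yaw 0.531 tilt [-0.  0. -1.] F [ 0.4  0.7 -1.9] open 0.094 q6 -0.53
[ 0.     -0.0002 -0.0007]
rz 0.01
C [0.47875032 0.02372497]
side area 826 ellipse [249.7 226.1  24.1  43.9  81.5] pred centre [251.6 227.2] pred axes [29.7 41.9] 87.5 on plane [0.4732 0.0278 0.1307]Traceback (most recent call last):
  File "<stdin>", line 5, in <module>
  File "disc.py", line 10, in disc
    n,l,st,ce=cv2.connectedComponentsWithStats(m); i=1+np.argmax(st[1:,4]); c=max(cv2.findContours((l==i).astype(np.uint8),0,1)[0],key=len)
                                                       ~~~~~~~~~^^^^^^^^^^
    return _wrapfunc(a, 'argmax', axis=axis, out=out, **kwds)
    return bound(*args, **kwds)
ValueError: attempt to get argmax of an empty sequence
```

Run:
```python
from h import *
W=[]
for cx,ps in ((.49,-.9),(.502,-.7),(.512,-.5),(.52,-.32),(.527,-.15),(.53,0)): W.append([cx-.092*np.cos(ps),.0235-.092*np.sin(ps),.140])
go(*W,yaw=np.pi/2)
```

```text
t 10.47 p [0.4321 0.1037 0.1373] yaw 0.532 tilt [-0.  0. -1.] F [ 1.  -0.3 -2.1] open 0.097 q6 -0.53
[-0.0074 -0.0036 -0.0027]
[-0.0178 -0.0111 -0.0027]
[-0.0307 -0.0191 -0.0027]
[-0.0445 -0.0256 -0.0028]
[-0.0593 -0.0304 -0.0028]
[-0.0721 -0.0357 -0.0028]
rz -1.039
```

The rows are not in the units I measure in: shifts go in units of 100 mm and turns go in units of 0.05 rad. I convert before sending: -0.072 m is -0.72, -0.059 m is -0.59, -1.04 rad is -20.8.

```bash
python3 inch.py '{"moves": [[-0.07, -0.04, -0.03, 0, 0, -2.8, 0], [-0.126, -0.073, -0.03, 0, 0, -4.8, 0], [-0.18, -0.11, -0.03, 0, 0, -6.8, 0], [-0.24, -0.15, -0.03, 0, 0, -8.8, 0], [-0.31, -0.19, -0.03, 0, 0, -10.8, 0], [-0.38, -0.225, -0.03, 0, 0, -12.6, 0], [-0.445, -0.256, -0.03, 0, 0, -14.4, 0], [-0.52, -0.28, -0.03, 0, 0, -16, 0], [-0.59, -0.3, -0.03, 0, 0, -17.8, 0], [-0.72, -0.36, -0.03, 0, 0, -20.8, 0]]}'
python3 -c "
from h import *
go([.438,.0235,.140],[.46,.0235,.14],[.5,.0235,.14],[.54,.0235,.14],yaw=np.pi/2)"
```

```text
time: 11.72
eef_pos: [0.4376, 0.0236, 0.1402]
tcp_rot: [-0.004, 1.0, 0.0, -0.0]
contact_force: [0.1, -0.6, -1.4]
opening: 0.098
finger_force: 107.7
t 11.72 p [0.4376 0.0236 0.1402] yaw 1.579 tilt [-0.001  0.    -1.   ] F [ 0.1 -0.6 -1.4] open 0.098 q6 -1.76
[-0.0004 -0.0001  0.0002]
[-0.0224 -0.0003  0.0002]
[-0.0624 -0.0006  0.0001]
[-1.024e-01 -1.000e-03  1.000e-04]
rz 0.008
```

```bash
python3 inch.py '{"moves": [[-0.1, 0, 0, 0, 0, 0.16, 0], [-0.2, 0, 0, 0, 0, 0.16, 0], [-0.3, 0, 0, 0, 0, 0.16, 0], [-0.4, 0, 0, 0, 0, 0.16, 0], [-0.4, 0, 0, 0, 0, 0.16, 0]]}'
python3 -c "
from h import *
go([.478,.0235,.140],[.5,.0235,.14],yaw=np.pi/2)"
```

```text
time: 12.35
eef_pos: [0.4785, 0.0229, 0.1404]
tcp_rot: [0.004, 1.0, -0.0, 0.0]
contact_force: [-0.7, -0.8, -3.3]
opening: 0.099
finger_force: 107.6
t 12.35 p [0.4785 0.0229 0.1404] yaw 1.563 tilt [ 0. -0. -1.] F [-0.7 -0.8 -3.3] open 0.099 q6 -1.73
[0.0005 0.0006 0.0004]
[-0.0215  0.0008  0.0004]
rz -0.008
```

```bash
python3 inch.py '{"moves": [[-0.12, 0, 0, 0, 0, -0.16, 0], [-0.24, 0, 0, 0, 0, -0.16, 0], [-0.36, 0, 0, 0, 0, -0.16, 0], [-0.48, 0, 0, 0, 0, -0.16, 0], [-0.58, 0, 0, 0, 0, -0.16, 0], [-0.58, 0, 0, 0, 0, -0.16, 0]]}'
python3 -c "
from h import *
go([.537,.0235,.140],yaw=np.pi/2)"
```

```text
time: 13.1
eef_pos: [0.5364, 0.0223, 0.1403]
tcp_rot: [-0.0, 1.0, -0.0, 0.0]
contact_force: [0.3, -0.1, -1.8]
opening: 0.097
finger_force: 107.6
t 13.1 p [0.5364 0.0223 0.1403] yaw 1.571 tilt [ 0. -0. -1.] F [ 0.3 -0.1 -1.8] open 0.097 q6 -1.72
[-0.0006  0.0012  0.0003]
rz 0.0
```

Free of contact throughout. I'll lower in small steps onto the runners and watch the force.

```bash
for i in 1 2 3; do python3 inch.py '{"moves": [[0, 0, 0.012, 0, 0, 0, 0], [0, 0, 0.012, 0, 0, 0, 0]]}' | egrep 'eef|contact'; done
```

```text
eef_pos: [0.5352, 0.0224, 0.1388]
contact_force: [0.5, 0.4, -1.9]
eef_pos: [0.5355, 0.0224, 0.1378]
contact_force: [0.1, 0.6, -1.9]
eef_pos: [0.5358, 0.0223, 0.1368]
contact_force: [-0.1, -0.1, -0.4]
```

```bash
for i in 1 2 3; do python3 inch.py '{"moves": [[0, 0, 0.01, 0, 0, 0, 0], [0, 0, 0.01, 0, 0, 0, 0]]}' | egrep 'eef|contact'; done
```

```text
eef_pos: [0.5359, 0.0223, 0.1362]
contact_force: [-2.3, -0.1, 1.2]
eef_pos: [0.536, 0.0223, 0.136]
contact_force: [-5.5, 0.3, 4.8]
eef_pos: [0.5359, 0.0223, 0.1358]
contact_force: [-7.0, 0.7, 9.5]
```

```bash
python3 inch.py '{"moves": [[0, 0, -0.025, 0, 0, 0, 0], [0, 0, -0.025, 0, 0, 0, 0.35], [0, 0, -0.025, 0, 0, 0, 0.35], [0, 0, -0.025, 0, 0, 0, 0.35], [0.25, 0, -0.025, 0, 0, 0, 0.35], [0.52, 0, -0.025, 0, 0, 0, 0.35], [0.52, 0, -0.045, 0, 0, 0, 0], [0.52, 0, -0.045, 0, 0, 0, 0], [0.52, 0, -0.045, 0, 0, 0, 0]]}' 60
python3 -c "
from h import *
go([.51,.0235,.142],[.543,.0235,.142],yaw=np.pi/2)"
```

```text
time: 15.72
eef_pos: [0.4848, 0.0222, 0.1386]
tcp_rot: [-0.0, 1.0, -0.0, 0.001]
contact_force: [0.3, -0.5, 0.4]
opening: 0.001
finger_force: 0.0
t 15.72 p [0.4848 0.0222 0.1386] yaw 1.571 tilt [ 0.001 -0.    -1.   ] F [ 0.3 -0.5  0.4] open 0.001 q6 -1.73
[-0.0252  0.0013 -0.0034]
[-0.0582  0.0013 -0.0033]
rz 0.0
```

In the tool's units: -0.05 m is -0.5, -0.045 m is -0.45.

```bash
python3 inch.py '{"moves": [[-0.1, 0.01, -0.03, 0, 0, 0, 0], [-0.2, 0.01, -0.03, 0, 0, 0, 0], [-0.25, 0.01, -0.03, 0, 0, 0, 0], [-0.3, 0.01, -0.03, 0, 0, 0, 0], [-0.35, 0.01, -0.03, 0, 0, 0, 0], [-0.4, 0.01, -0.03, 0, 0, 0, 0], [-0.45, 0.01, -0.03, 0, 0, 0, 0], [-0.5, 0.01, -0.03, 0, 0, 0, 0], [-0.5, 0.01, -0.03, 0, 0, 0, 0]]}' | egrep 'eef|contact'
for i in 1 2 ; do python3 inch.py '{"moves": [[-0.03, 0, 0, 0, 0, 0, 0], [-0.03, 0, 0, 0, 0, 0, 0]]}' | egrep 'eef|contact'; done
```

```text
eef_pos: [0.5345, 0.0233, 0.1413]
contact_force: [-0.6, 0.2, 0.2]
eef_pos: [0.5369, 0.0233, 0.1413]
contact_force: [-0.7, 0.5, -0.1]
eef_pos: [0.54, 0.0233, 0.1413]
contact_force: [-1.1, 0.2, -0.1]
```

```bash
for i in 1 2 3 4; do python3 inch.py '{"moves": [[-0.015, 0, 0, 0, 0, 0, 0], [-0.015, 0, 0, 0, 0, 0, 0]]}' | egrep 'eef|contact'; done
```

```text
eef_pos: [0.5413, 0.0233, 0.1413]
contact_force: [-1.0, 0.3, 0.6]
eef_pos: [0.5429, 0.0233, 0.1413]
contact_force: [-1.8, -0.9, 0.9]
eef_pos: [0.5444, 0.0233, 0.1413]
contact_force: [-0.5, 0.9, -0.3]
eef_pos: [0.5459, 0.0233, 0.1412]
contact_force: [-1.4, 0.3, 0.6]
```

```bash
for i in 1 2 3 4; do python3 inch.py '{"moves": [[-0.01, 0, 0, 0, 0, 0, 0], [-0.01, 0, 0, 0, 0, 0, 0]]}' | egrep 'eef|contact'; done
python3 - <<'E'
from h import *
from plant import ctrl
import cv2
c=ctrl.read_camera("wrist"); cv2.imwrite("pics/w6.png",c["pixels"][:,:,::-1]); print(c["xyz"],c["orientation"])
E
```

```text
eef_pos: [0.5463, 0.0234, 0.1412]
contact_force: [-4.9, 0.3, 2.4]
eef_pos: [0.5463, 0.0234, 0.1412]
contact_force: [-9.0, -0.0, 4.7]
eef_pos: [0.5463, 0.0233, 0.1411]
contact_force: [-10.6, -0.7, 6.9]
eef_pos: [0.5463, 0.0234, 0.1411]
contact_force: [-13.9, -0.5, 9.5]
[0.48014661 0.02297228 0.28473797] [0.70072966 0.70166458 0.09150223 0.0909511 ]
```

A hard stop at x=0.5463, which could be the back wall or the fingers on the top board. To tell them apart, I'll sidestep clear of the lug and probe forward at the same height.

In the tool's units: 0.026 m is 0.26, 0.02 m is 0.2.

```bash
python3 inch.py '{"moves": [[0.2, 0, 0, 0, 0, 0, 0], [0.2, 0.26, 0, 0, 0, 0, 0], [0.1, 0.26, 0, 0, 0, 0, 0], [0.06, 0.26, 0, 0, 0, 0, 0], [0.06, 0.26, 0, 0, 0, 0, 0]]}' | egrep 'eef|contact'; for i in 1 2 3 4; do python3 inch.py '{"moves": [[-0.02, 0, 0, 0, 0, 0, 0], [-0.02, 0, 0, 0, 0, 0, 0]]}' | egrep 'eef|contact'; done
```

```text
eef_pos: [0.5446, 0.0488, 0.1413]
contact_force: [-0.2, 1.0, -0.3]
eef_pos: [0.5458, 0.049, 0.1412]
contact_force: [-0.3, -0.6, 0.4]
eef_pos: [0.5478, 0.0493, 0.1413]
contact_force: [0.4, 0.6, 0.1]
eef_pos: [0.5491, 0.0494, 0.1411]
contact_force: [-2.3, -0.3, 1.7]
eef_pos: [0.5489, 0.0494, 0.1408]
contact_force: [-9.7, -0.6, 6.1]
```

The top board stops the fingers 2.6 mm further in, so the earlier stop was the plate against the back wall. I'll retreat and verify by numbers.

In the tool's units: 0.09 m is 0.9, -0.08 m is -0.8.

```bash
python3 inch.py '{"moves": [[0.3, 0, 0, 0, 0, 0, 0], [0.8, 0, -0.1, 0, 0, 0, 0], [0.9, 0.1, -0.6, 0, 0, 0, 0], [0.9, 0.1, -0.8, 0, 0, 0, 0], [0.9, 0.1, -0.8, 0, 0, 0, 0]]}' | egrep 'time|eef|contact'
python3 - <<'E'
from h import *
from plant import ctrl
import cv2
np.set_printoptions(precision=4,suppress=True)
fc=plane("side",(214,249),.181); v=fc-[.532,-.0555,.181]; print("door free corner",fc,np.linalg.norm(v),"angle",np.arctan2(-v[0],v[1]))
c=ctrl.read_camera("wrist");K=c["camera_matrix"];CAM["x"]=(K[0,0],K[0,2],K[1,2],c["xyz"],c["orientation"])
s=c["pixels"].astype(int); r,g,b=s[...,0],s[...,1],s[...,2]
d=((s.max(2)<120)&(r>b*1.6)&(r>b+20)).astype(np.uint8)
k,l,st,ce=cv2.connectedComponentsWithStats(d)
for y in (.0235,): print("expected lug end top/bottom upper",proj("x",[.554,y,.163]),proj("x",[.554,y,.130]),"lower",proj("x",[.554,y,.113]),proj("x",[.554,y,.08]))
for i in range(1,k):
    if st[i,4]>60: print(st[i],ce[i])
E
```

```text
time: 21.65
eef_pos: [0.4632, 0.0593, 0.2236]
contact_force: [1.2, 0.2, -0.4]
door free corner [ 0.3893 -0.1061  0.181 ] 0.15145129595888196 angle 1.911516361046766
expected lug end top/bottom upper [208.0989 313.7039] [213.2997 289.5411] lower [215.5296 279.181 ] [219.2047 262.1067]
[318   0  14  18  64] [326.4375   4.9375]
[ 177   12   36  107 2524] [193.7872  61.5701]
[242  16  54  90 992] [260.3367  49.4637]
[229  72   9  21  90] [232.4111  81.5   ]
[218  78   8  22  82] [221.4756  88.378 ]
[224  95  35  21 333] [241.7988 103.6907]
[179 127  20  15 114] [188.2982 135.114 ]
[224 155  43  31 422] [248.1256 168.6374]
[237 197  39  21 342] [257.2573 206.7719]
[216 203  14  30 217] [222.7834 217.1797]
[182 222  12  12  81] [186.5926 226.7037]
[ 47 268  46  44 309] [ 74.3948 292.2783]
[  0 277  16  19 166] [  4.7892 284.1807]
[  6 284  25  18 142] [ 17.6338 294.2324]
[396 293  12  11  63] [401.6984 297.6508]
[   0  294   74   58 2009] [ 30.8815 320.0324]
```

In the tool's units: -0.06 m is -0.6, 0.35 m is 3.5.

```bash
python3 inch.py '{"moves": [[0, 0.5, -0.3, 0, 0, 0, 0], [0, 1.1, -0.6, 0, 0, 0, 0], [0, 1.7, -0.8, 0, 0, 0, 0], [0, 2.3, -0.8, 0, 0, 0, 0], [0, 2.9, -0.8, 0, 0, 0, 0], [0, 3.5, -0.8, 0, 0, 0, 0], [0, 3.5, -0.8, 0, 0, 0, 0], [0, 3.5, -0.8, 0, 0, 0, 0]]}' | egrep 'time|eef|contact'
python3 - <<'E'
from h import *
from plant import ctrl
import cv2
np.set_printoptions(precision=1,suppress=True,linewidth=200)
for n in ("wrist","scene"):
    c=ctrl.read_camera(n);K=c["camera_matrix"];CAM["x"]=(K[0,0],K[0,2],K[1,2],c["xyz"],c["orientation"])
    cv2.imwrite(f"pics/{n}9.png",c["pixels"][:,:,::-1])
    e=[proj("x",[.554,.0235,z]) for z in (.163,.13)]; e2=[proj("x",[.554,.0235,z]) for z in (.113,.08)]
    print(n,"upper",*e,"lower",*e2)
    m=np.mean(e+e2,axis=0).astype(int); s=c["pixels"][m[1]-22:m[1]+23,m[0]-18:m[0]+19].astype(int)
    if s.size:
        print("origin",m-[18,22]); d=(s.max(2)<110)
        for row in s: print("".join("#" if p.max()<75 and p[0]>p[2]*1.3 else "+" if p.max()<110 else "w" if p.max()-p.min()<22 else "." for p in row))
E
```

```text
time: 22.7
eef_pos: [0.4613, 0.409, 0.2989]
contact_force: [-0.3, 0.5, 0.4]
wrist upper [-114.5  268.2] [-80.4 253.6] lower [-65.2 247.1] [-39.4 236. ]
origin [-92 229]
.....................................
.....................................
.....................................
.....................................
.....................................
.....................................
.....................................
.....................................
.....................................
.....................................
.....................................
.....................................
.....................................
.....................................
.....................................
.....................................
.....................................
.....................................
.....................................
.....................................
.....................................
www..................................
ww+ww......................+.........
www+www...................++.........
wwww+++w...........
[... 1879 characters left out ...]
................
........www.ww+++++..................
........www..www+++..................
........ww.....ww++..................
................ww...................
........................www..........
........ww.............wwww..........
........www............wwww..........
........ww.............wwww.....+++..
........w...............ww......+++++
........ww.......................++++
........www......................++++
.......ww........................+..+
.....................................
.....................................
.....................................
.....................................
.....................................
....w................................
```

In the scene view the two lugs stand one above the other: upper at about (281,153), lower at about (280,162). Their offset is within about a pixel of the prediction for a plate that is home. The door is at about 1.9 rad and the arm is clear.

```bash
python3 -c "
from plant import ctrl
print(ctrl.sign_off())"
```

```text
the job is handed in; nothing more can be done
None
```

I opened the door by its handle and pushed it on to about 1.9 rad. The lapping plate is home in the upper slot with its lug to the front and released, and I handed the job in at about 23 s; the sign-off gave no verdict, so these results are my own measurements.

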